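# Re-rack pipe sleeves in reverse order

### The arm

A 6-joint arm with a two-finger parallel gripper is mounted at the origin on the work surface. World frame = base frame: x ahead of the robot, y to its left, z up, the work surface at z = 0. Lengths are in m, angles in degrees, forces in N, time in s.
With the tool pointing down it reaches from about 0.35 to 0.85 m from the base axis. Payload 8.1 kg.
Tool frame: the origin (TCP) lies between the finger pads; the fingertips stand 22 mm ahead of it and the grasp point (between the pads) lies 3 mm ahead of it; z points along the fingers, y is the line along which they close (so a half turn about z gives the same grasp; the last joint's range is limited). The gripper opens to 93 mm and grips with 3 to 60 N. Pads are 15 mm wide; open, the fingers measure 128 mm over their backs; the gripper's body (75 mm by 188 mm) begins 65 mm behind the grasp point.
Start: joints at [63.633, 7.471, 85.268, -0, 87.261, -4.893], TCP at [0.22, 0.558, 0.241] pointing down, gripper open.
Joint ranges: [-169.43, 169.43], [-51.17, 129.36], [1.28, 143.12], [-76.62, 256.62], [0, 156.53], [-152.29, 152.29]. Speed limits (degrees/s): [136.94, 136.94, 159.86, 180, 180, 180].

### API

Orientations are given as a 3x3 rotation matrix whose columns are the frame's x, y, z axes.
In Python, from plant import * gives the robot as it stands. Calls block until the motion is done:
- reach(position, orientation): joint-space move of the TCP to a pose.
- move_straight(position, orientation=None, v=0.15, f_stop=None): straight line of the TCP; orientation=None keeps the orientation; v is the mean speed in m/s. With f_stop (N) it stops when the force on the tool has changed by that much, and returns True; else False.
- move_joints(angles): joint-space move.
- grip(opening, f_grip=None): finger opening in m; f_grip is the grip in N (None keeps the last); returns when the fingers have stopped.
- sleep(seconds).
- inverse_kinematics(position, orientation): joint angles nearest the present ones, or None.
- capture(name): name is "scene" or "side" or "wrist"; returns the picture (384x512x3 uint8, blue, green, red); there is no depth.
- camera_info(name): a dict with "mtx" (3x3 intrinsics, pixels), "T" (4x4, takes a point from camera to world coordinates). Camera axes: x right, y down, z forward; pixel columns grow to the right and rows downward; lengths in m; the calibration is good to about 2 mm. A picture is of the moment at which its call begins: read the wrist's pose just before it. camera_info takes no time and is no camera call; for the wrist camera it gives the pose at the moment of the call.
A pose or a line that the arm cannot do raises PlanningError and nothing moves.
- close_job(): hands the job in; it is judged then, once.
Trained networks look in the newest picture that a camera, given by its name, has taken for a name from the list of things; names that differ only in an ending like _2 or _b are one class to them, and where a whole thing is asked for, a point or a joint stands for the part that bears it (a point fixed in the world has none). Each returns a list of dicts, best first, with "confidence" (0 to 1); they miss things now and then, are a little off and sometimes report something else, mostly with a low value. They report only what shows in the picture. A call takes as long as a camera call. They do not tell look-alikes from the thing itself.
- recognise(camera, name): "extent" ([left, top, width, height] in pixels, round what is visible of it).
Readings, each from a call of its own:
- get_t(): time.
- get_joint_positions(): joint angles.
- get_joint_velocities(): joint speeds.
- get_effort(): joint torques, N m.
- get_ee_pos(): TCP position.
- get_eef_rot(): TCP orientation.
- get_wrist_force(): force on the tool from outside, world axes, zero at the start.
- get_torque(): the same for the moment, N m.
- get_grip_width(): finger opening in m.
- get_grip_force(): force on a finger pad.
Only numpy, scipy, OpenCV 4.12 (cv2) and the standard library are available. Lean on these libraries where they do the work, as an engineer would, in place of code of your own. Each camera call takes 0.05 s, during which the arm holds its last target. There are 200 camera calls.

### The job

The four cladding sleeves stand in a row on the grey rack in the order they were rolled; they are fitted last one first. Move them all to the blue rack in the reverse order, so that the sleeve at the left end of the grey rack goes to the right end of the blue one and so on, each over its own spigot and fully down. Keep the sleeves upright all the way and leave all four standing, let go and still.

Things in the scene. Friction and masses are not known exactly. Their poses are not given: they have to be found in the camera images.
- in_rack: Grey source rack, fixed: a flat base 80 x 330 x 12 mm (x, y, z) carrying the four coloured seats. Origin at the centre of its underside on the bench; its long axis is its y axis, +y towards the robot's left. The seats' centres lie on its y axis at y = +120, +40, -40, -120 mm.
- out_rack: Blue target rack, fixed, nearer or farther than the grey one: base 80 x 330 x 12 mm, +y (long axis) to the robot's left; at x = 0, y = +120, +40, -40, -120 mm four white pads 66 x 66 x 4 mm, each with a coned steel spigot 24 mm in diameter, 20 mm high, for a sleeve to drop over. Origin: centre of its underside, on the bench; a seated sleeve's underside is 16 mm above it.
- sleeve_red: Loose aluminium pipe sleeve, an open upright tube with a red plastic edge guard round its top rim: outer diameter 50 mm, bore 44 mm (38 mm in the top 10 mm), 62 mm tall, about 90 g. Origin at the centre of its underside, z axis up along the tube. At the start it stands on the red seat of the grey rack.
- seat_red: Fixed red seat on the grey rack: a red pad 66 x 66 x 4 mm with a steel spigot 24 mm in diameter and 20 mm high in its middle, on which the red-rimmed sleeve starts. Origin at the centre of the pad's underside, 12 mm above the bench. The seats' order varies by start.
- sleeve_yellow: Loose aluminium pipe sleeve, an open upright tube with a yellow plastic edge guard round its top rim: outer diameter 50 mm, bore 44 mm (38 mm in the top 10 mm), 68 mm tall, about 90 g. Origin at the centre of its underside, z axis up along the tube. At the start it stands on the yellow seat of the grey rack.
- seat_yellow: Fixed yellow seat on the grey rack: a yellow pad 66 x 66 x 4 mm with a steel spigot 24 mm in diameter and 20 mm high in its middle, on which the yellow-rimmed sleeve starts. Origin at the centre of the pad's underside, 12 mm above the bench. The seats' order varies by start.
- sleeve_green: Loose aluminium pipe sleeve, an open upright tube with a green plastic edge guard round its top rim: outer diameter 50 mm, bore 44 mm (38 mm in the top 10 mm), 74 mm tall, about 90 g. Origin at the centre of its underside, z axis up along the tube. At the start it stands on the green seat of the grey rack.
- seat_green: Fixed green seat on the grey rack: a green pad 66 x 66 x 4 mm with a steel spigot 24 mm in diameter and 20 mm high in its middle, on which the green-rimmed sleeve starts. Origin at the centre of the pad's underside, 12 mm above the bench. The seats' order varies by start.
- sleeve_black: Loose aluminium pipe sleeve, an open upright tube with a black plastic edge guard round its top rim: outer diameter 50 mm, bore 44 mm (38 mm in the top 10 mm), 80 mm tall, about 90 g. Origin at the centre of its underside, z axis up along the tube. At the start it stands on the black seat of the grey rack.
- seat_black: Fixed black seat on the grey rack: a black pad 66 x 66 x 4 mm with a steel spigot 24 mm in diameter and 20 mm high in its middle, on which the black-rimmed sleeve starts. Origin at the centre of the pad's underside, 12 mm above the bench. The seats' order varies by start.
There are look-alikes about, which are no part of the job. Leave any purple look-alike of the sleeve_green alone.

How it is judged:
By the outcome, as a careful person would: the job done as asked, in the order asked, and still so for the second after the job is handed in, with the robot touching nothing.
It also fails if it takes over 109 s, if anything falls off the work surface, if the arm or the gripper's body presses on something with over 40 N, if the wrist force passes 120 N, or if a joint passes its speed limit or range.

## Working session

There is one attempt and no reset: what is moved stays moved. The work goes in short steps, each a Python script; the robot and the scene stay as the last script left them, time stands still between calls to the robot, and variables do not carry over. Pictures are saved under pics/ and viewed, at most 14 in all, crops included, and the job is handed in when it is done.

```bash
ls; mkdir -p pics
python3 - <<'E'
from plant import *
import cv2
for c in("scene","side"):
    cv2.imwrite(f"pics/{c}0.png",capture(c))
    i=camera_info(c);print(c,i["mtx"].round(1).tolist(),i["T"].round(3).tolist())
    for n in["in_rack","out_rack"]+[a+"_"+b for a in("sleeve","seat") for b in("red","yellow","green","black")]:
        print(n,[([round(x) for x in d["extent"]],round(d["confidence"],2)) for d in recognise(c,n)][:4])
print(get_t(),get_eef_rot().round(2).tolist() if hasattr(get_eef_rot(),'round') else get_eef_rot())
E
```

```text
pics
scene [[463.1, 0.0, 255.9], [0.0, 463.1, 197.2], [0.0, 0.0, 1.0]] [[0.759, 0.478, -0.443, 0.963], [0.651, -0.563, 0.508, -0.481], [-0.007, -0.674, -0.739, 0.686], [0.0, 0.0, 0.0, 1.0]]
in_rack [([188, 190, 145, 127], 0.89), ([195, 270, 55, 38], 0.75)]
out_rack [([177, 109, 128, 93], 0.67)]
sleeve_red [([242, 213, 25, 48], 0.92)]
sleeve_yellow [([269, 192, 24, 41], 0.97)]
sleeve_green [([205, 245, 33, 44], 0.66)]
sleeve_black [([292, 158, 26, 50], 0.68)]
seat_red [([234, 240, 43, 31], 0.87)]
seat_yellow [([263, 216, 42, 26], 0.88)]
seat_green [([197, 268, 55, 38], 0.76)]
seat_black [([296, 190, 29, 26], 0.82)]
side [[494.8, 0.0, 259.1], [0.0, 494.8, 187.1], [0.0, 0.0, 1.0]] [[-0.98, -0.157, 0.125, 0.423], [-0.201, 0.744, -0.638, 0.631], [0.007, -0.65, -0.76, 0.878], [0.0, 0.0, 0.0, 1.0]]
in_rack [([194, 140, 62, 113], 0.59)]
out_rack [([263, 196, 61, 144], 0.81)]
sleeve_red [([219, 151, 21, 31], 0.76), ([193, 140, 64, 113], 0.23)]
sleeve_yellow [([208, 171, 26, 35], 0.73)]
sleeve_green [([208, 93, 24, 34], 0.83), ([224, 126, 21, 25], 0.57), ([202, 220, 32, 23], 0.53)]
sleeve_black [([204, 198, 23, 42], 0.88), ([202, 220, 31, 23], 0.67)]
seat_red [([233, 164, 16, 22], 0.67)]
seat_yellow [([226, 194, 13, 20], 0.57)]
seat_green [([242, 141, 6, 19], 0.62)]
seat_black [([204, 220, 32, 25], 0.78)]
1.1 [[-0.93, 0.37, 0.0], [0.37, 0.93, -0.0], [-0.0, -0.0, -1.0]]
```

View pics/scene0.png

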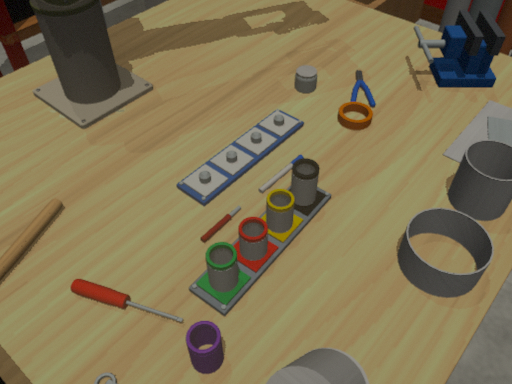

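View pics/side0.png

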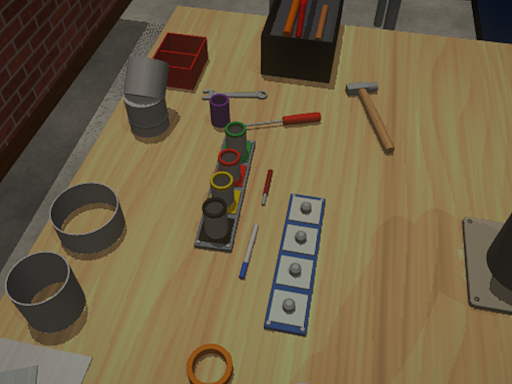

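Scene picture: the sleeves on the grey rack have rims at green (222,250), red (253,227), yellow (280,200) and black (305,167). The blue rack's spigots are at (205,177), (232,156), (257,141) and (279,119). The side view shows the same order.

Possible mix-ups: the purple tube at scene (205,347) / side (220,110) is a look-alike of green and stands off the rack, so I'll leave it alone. The grey pipes at (440,250) and (485,180), the orange ring at (355,115) and the grey puck at (306,78) are not part of the job. I choose the green rim at (222,250), on the green seat.

```bash
cat > h.py <<'E'
from plant import *
import numpy as np, cv2
H={'green':.074,'red':.062,'yellow':.068,'black':.080}
def bp(ci,uv,z):
    uv=np.atleast_2d(np.array(uv,float)); M,T=np.array(ci["mtx"]),np.array(ci["T"])
    d=(T[:3,:3]@np.linalg.inv(M)@np.c_[uv,np.ones(len(uv))].T).T
    z=np.broadcast_to(z,len(uv)); return (T[:3,3]+d*((z-T[2,3])/d[:,2])[:,None])[:,:2]
def proj(ci,P):
    T=np.linalg.inv(np.array(ci["T"])); p=(np.array(ci["mtx"])@(T[:3,:3]@np.atleast_2d(P).T+T[:3,3:])).T
    return p[:,:2]/p[:,2:]
def R(a): # tool down, closing line (tool y) at angle a (rad) in world
    y=np.array([np.cos(a),np.sin(a),0]);z=np.array([0,0,-1.]);return np.c_[np.cross(y,z),y,z]
E
python3 - <<'E'
from h import *
C=['green','red','yellow','black'];z=np.array([.016+H[c] for c in C])
S=camera_info("scene");D=camera_info("side")
print(bp(S,[(222,250),(253,227),(280,200),(305,167)],z).round(3));print(bp(D,[(236,130),(229,157),(222,180),(214,206)],z).round(3))
print(bp(S,[(205,177),(232,156),(257,141),(279,119)],.036).round(3));print(bp(D,[(306,208),(301,237),(295,269),(289,306)],.036).round(3))
W=camera_info("wrist");Rt=np.array(get_eef_rot());T=np.array(W["T"])
print(np.array(W["mtx"]).round(1),(Rt.T@T[:3,:3]).round(3),(Rt.T@(T[:3,3]-np.array(get_ee_pos()))).round(3))
img=capture("scene");cv2.imwrite("pics/crop.png",cv2.resize(img[150:384,160:360],None,fx=2.5,fy=2.5))
E
```

```text
[[ 0.639 -0.191]
 [ 0.639 -0.117]
 [ 0.639 -0.044]
 [ 0.629  0.041]]
[[ 0.64  -0.19 ]
 [ 0.639 -0.113]
 [ 0.635 -0.038]
 [ 0.631  0.043]]
[[ 0.461 -0.057]
 [ 0.461  0.022]
 [ 0.469  0.092]
 [ 0.458  0.181]]
[[ 0.451 -0.038]
 [ 0.45   0.039]
 [ 0.45   0.117]
 [ 0.449  0.198]]
[[273.5   0.  256.6]
 [  0.  273.5 191. ]
 [  0.    0.    1. ]] [[-0.001 -0.969 -0.247]
 [ 1.    -0.001  0.   ]
 [-0.    -0.247  0.969]] [ 0.068  0.    -0.144]
```

View pics/crop.png

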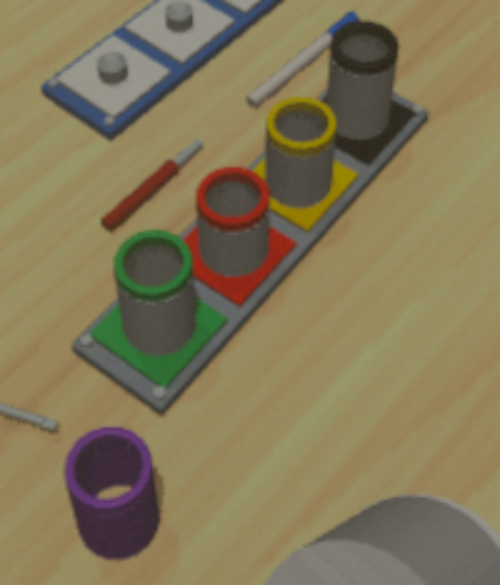

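The crop confirms the order from robot left to right: black, yellow, red, green, with the purple tube standing off the rack. Next I take one wrist view over both racks.

Run:
```python
from h import *
reach([.545,.0,.28],R(0)); print(get_t(),get_joint_positions())
W=camera_info("wrist");img=capture("wrist");np.savez("w1.npz",mtx=W["mtx"],T=W["T"]);cv2.imwrite("pics/w1.png",img)
P=[(.639,-.19,.09),(.639,-.115,.078),(.637,-.041,.084),(.63,.042,.096)]+[(.455,y,.036)for y in(-.048,.03,.105,.19)]
print(proj(W,P).round())
for n in["out_rack"]+["sleeve_"+b for b in("red","yellow","green","black")]:
    print(n,[([round(x) for x in d["extent"]],round(d["confidence"],2)) for d in recognise("wrist",n)][:4])
cv2.imwrite("pics/w1b.png",cv2.resize(img,(800,600),interpolation=cv2.INTER_CUBIC))
```

```text
3.4583 [-5.30979119e+00 -1.83253083e+00  9.07988911e+01  1.29872578e-02
  9.10385271e+01 -5.38944036e+00]
[[323. 310.]
 [324. 258.]
 [327. 209.]
 [328. 145.]
 [196. 203.]
 [192. 150.]
 [189.  94.]
 [185.  23.]]
out_rack [([158, 0, 70, 229], 0.62)]
sleeve_red [([302, 227, 35, 31], 0.8), ([293, 169, 45, 44], 0.61)]
sleeve_yellow [([302, 181, 44, 44], 0.78)]
sleeve_green [([302, 286, 43, 33], 0.61)]
sleeve_black [([298, 124, 51, 38], 0.62)]
```

View pics/w1b.png

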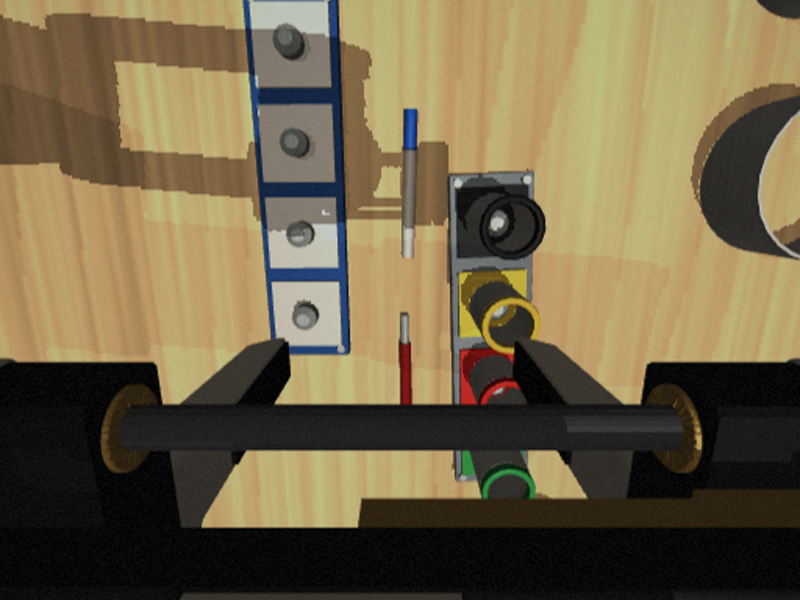

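Wrist view (800x600): rims at black (513,225), yellow (511,325) and green (508,487); blue-rack spigot tops at (304,316), (299,233), (294,141) and (288,38). These agree with the other cameras to about 1–4 px. Now I fit the racks.

Run:
```python
from h import *
W=dict(np.load("w1.npz"))
s=1.5625
b=bp(W,np.array([(304,316),(299,233),(294,141),(288,38)])/s,.036)
g=bp(W,np.array([(508,487),(511,325),(513,225)])/s,np.array([.09,.084,.096]))
print(b.round(4),g.round(4))
# pads corners-based check: blue rack top outline z=.012 corners (right end)
print("blue right-end corners",bp(W,np.array([(274,354),(349,353)])/s,.012).round(4))
print("pad1 corners",bp(W,np.array([(271,281),(338,280),(342,348),(277,351)])/s,.016).round(4).tolist())
print("grey left-end corners",bp(W,np.array([(450,175),(534,171)])/s,.012).round(4))
def fit(p,o):
    A=np.c_[np.ones(len(o)),o];c=np.linalg.lstsq(A,p,rcond=None)[0];d=c[1]/np.linalg.norm(c[1])
    c0=p.mean(0)-d*np.mean(o);return c0,d,np.linalg.norm(c[1]),np.rad2deg(np.arctan2(-d[0],d[1]))
print(fit(b,np.array([-.12,-.04,.04,.12])));print(fit(g,np.array([-.12,.04,.12])))
```

```text
[[ 0.4537 -0.0464]
 [ 0.4535  0.0316]
 [ 0.4538  0.1099]
 [ 0.4537  0.1888]] [[ 0.6426 -0.1924]
 [ 0.6372 -0.0401]
 [ 0.6304  0.0434]]
blue right-end corners [[ 0.4149 -0.0943]
 [ 0.4921 -0.0932]]
pad1 corners [[0.4188, -0.0168], [0.4841, -0.0158], [0.4857, -0.0862], [0.4195, -0.0895]]
grey left-end corners [[0.591  0.0827]
 [0.6686 0.0862]]
(array([0.45367131, 0.07094114]), array([6.23703065e-04, 9.99999805e-01]), np.float64(0.9798293315887862), np.float64(-0.0357355556321167))
(array([ 0.63742236, -0.07633583]), array([-0.04933998,  0.99878204]), np.float64(0.9790756940365062), np.float64(2.8281208422053323))
```

```bash
cat >> h.py <<'E'
GC,GD=np.array([.6374,-.0763]),np.array([-.0493,.9988]); BC,BD=np.array([.4535,.0705]),np.array([0,1.])
ZG,ZT=.058,.165
def pick(o):
    p=GC+GD*o; grip(.085); reach([*p,ZT],R(0)); move_straight([*p,ZG],v=.12)
    f0=np.array(get_wrist_force()); grip(.03,18); w=get_grip_width()
    move_straight([*p,ZT],v=.15); print("pick",o,"w",round(w,4),"dF",(np.array(get_wrist_force())-f0).round(1),"w2",round(get_grip_width(),4),"F",round(get_grip_force(),1),"t",round(get_t(),1))
def place(o,look=None):
    p=BC+BD*o; move_straight([*p,ZT],v=.25)
    if look: cv2.imwrite(look,capture("scene"))
    move_straight([*p,ZG+.008],v=.12); s=move_straight([*p,ZG-.003],v=.03,f_stop=5)
    print("place stop",s,"z",round(get_ee_pos()[2],4),np.round(get_wrist_force(),1))
    grip(.08); move_straight([*p,ZT],v=.15); print("t",round(get_t(),1))
E
python3 - <<'E'
from h import *
pick(.12); place(-.12)
cv2.imwrite("pics/a.png",cv2.resize(np.hstack([capture("scene")[80:330,150:350],capture("side")[80:330,150:350]]),(800,500)))
E
```

```text
pick 0.12 w 0.0496 dF [-0.9  0.6 -3.2] w2 0.0496 F 17.8 t 7.4
place stop True z 0.0575 [2.1 0.2 2. ]
t 11.2
```

View pics/a.png

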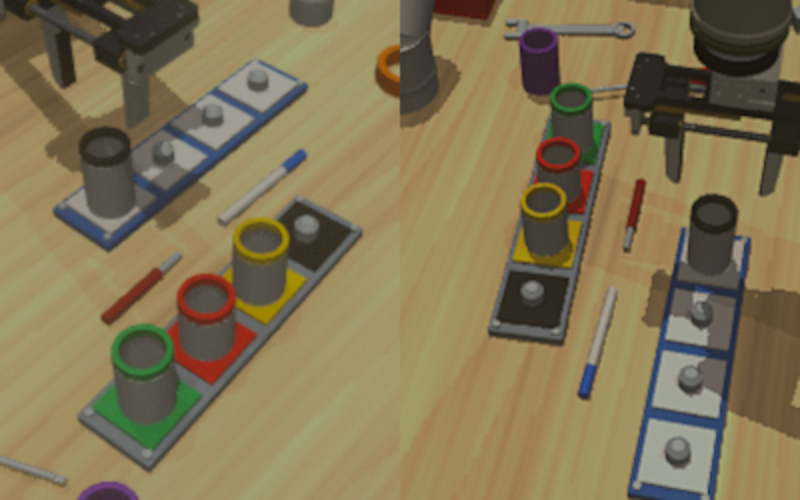

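Both views show the black sleeve upright and fully down on the right-end blue pad. Scene has it at (108,175) and side at (713,235) in this composite. The stop height matches a seated sleeve, so I carry on with the rest.

Run:
```python
from h import *
for o in(.04,-.04,-.12):
    pick(o)
    if get_grip_width()<.046: print("MISSED");break
    place(-o)
    if abs(get_ee_pos()[2]-ZT)>.01: break
reach([.545,-.25,.3],R(0)); sleep(.5)
cv2.imwrite("pics/b.png",cv2.resize(np.hstack([capture("scene")[80:330,150:350],capture("side")[130:380,180:380]]),(800,500)));print(get_t())
```

```text
pick 0.04 w 0.0502 dF [ 0.1  0.3 -1.1] w2 0.0502 F 17.7 t 15.0
place stop True z 0.0575 [1.4 0.5 1.7]
t 18.8
pick -0.04 w 0.0505 dF [ 0.3 -0.1 -0.8] w2 0.0504 F 18.0 t 22.6
place stop True z 0.0575 [2.  0.5 2.3]
t 26.9
pick -0.12 w 0.0507 dF [ 0.8  0.3 -1.6] w2 0.0505 F 18.0 t 31.1
place stop True z 0.0575 [1.8 0.8 2.2]
t 35.9
38.1667
```

View pics/b.png

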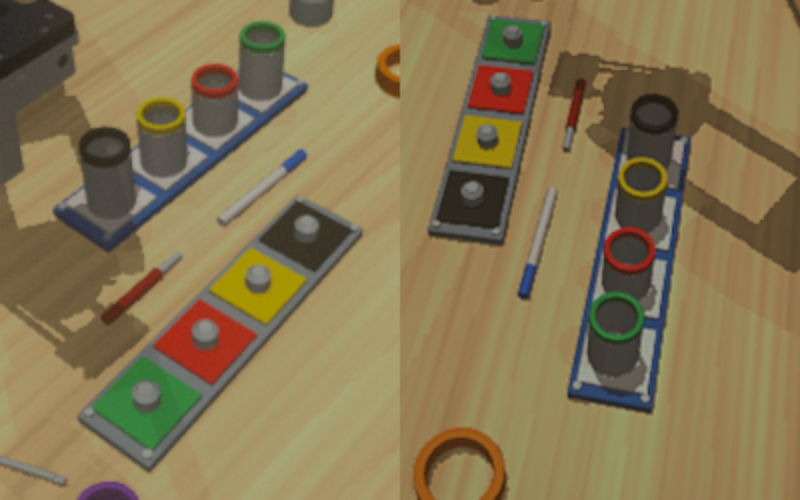

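All four sleeves stand upright on the blue rack. From its right end to its left they run black (108,170), yellow (162,135), red (215,98), green (262,60). The grey rack is empty and the gripper is clear.

```bash
python3 -c "
from plant import *
print(close_job())"
```

```text
the job is handed in; nothing more can be done
None
```

The job is handed in: all four sleeves stand seated and released on the blue rack in reverse order (left to right: green, red, yellow, black), in about 38 s of robot time.

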